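# Wedge the sprung spares hatch open and fetch the spray nozzle

## Robot

A 6-joint arm with a two-finger parallel gripper is mounted at the origin on the work surface. World frame = base frame: x ahead of the robot, y to its left, z up, the work surface at z = 0. Lengths are in m, angles in rad, forces in N, time in s.
With the tool pointing down it reaches from about 0.425 to 0.95 m from the base axis. Payload 3.5 kg.
Tool frame: the origin (TCP) lies at the very end of the fingers, on their centre line; the grasp point (between the pads) lies 19 mm behind it (ctrl.grip_point_offset is the distance from the TCP to the grasp point, in m); z points along the fingers, y is the line along which they close (so a half turn about z gives the same grasp; the last joint's range is limited). The gripper opens to 85 mm and grips with 20 to 120 N. Pads are 22 mm wide; open, the fingers measure 114 mm over their backs; the gripper's body (76 mm by 85 mm) begins 54 mm behind the grasp point. The pads swing forward as they close: fully open they stand 13 mm farther back than shut.
Start: joints at [-1.363, 0.286, 1.577, -0, 1.279, -0.15], TCP at [0.236, -0.632, 0.231] pointing down, gripper open.
Joint ranges: [-2.77, 2.77], [-0.9, 2.22], [0.21, 2.48], [-1.53, 4.67], [0.24, 2.81], [-2.84, 2.84]. Speed limits (rad/s): [2.79, 2.79, 3.14, 3.14, 3.14, 3.14].

## Interface

Orientations are given as a unit quaternion [x, y, z, w].
In Python, from plant import telemetry, vision, ctrl gives the robot as it stands.
- The arm moves only by the tool arm_command, never from a script. Its argument "series" is one flat list of numbers, 7 for each row, row after row: the shift along the tool's x, y, z in cm, then the turn, a rotation vector about the tool's x, y, z in degrees, then the closure, from 0 (fully open) to 1 (shut). A call has 1 to 10 rows; each row is the pose to reach, as a shift and turn from the pose commanded when the call began, along the tool's axes at that moment; what a row does not reach only later rows make up. A row lasts 1/12 s, in which the tool goes at most 41.7 mm and 7.16 degrees, less where a joint would pass 70% of its speed; a pose out of reach is approached as far as the arm can. A call with a gripper value outside its range is refused whole. The fingers move at their own pace and stop on an object; "force" is the grip in N (left out, the last holds). Time passes only in rows, so rows that repeat a pose let the fingers close. It gives the time, the measured TCP pose, the force, the opening and the grip force at its end, in the units of the state.
- telemetry.get_state(): the state, without advancing time (a new reading comes with each control period).
- vision.read_camera(name): name is "scene" or "side" or "wrist"; returns a dict with "color" (480x640x3 uint8, blue, green, red), "K" (3x3 intrinsics, pixels), "rvec" (rotation vector, rad) and "tvec" (3), from world to camera coordinates, as OpenCV has them; the wrist camera has in their place "T_tool_cam" (4x4, takes a point from camera to tool coordinates, whose origin is the TCP and whose axes are the flange's). Camera axes: x right, y down, z forward; pixel columns grow to the right and rows downward; lengths in m; the calibration is good to about 2 mm. The wrist camera is an equidistant fisheye: a pixel r from the principal point sees the ray r / f radians off the axis. A picture is of the moment at which its call begins: read the wrist's pose just before it. There is no depth.
- ctrl.sign_off(): hands the job in; it is judged then, once.
The state is a dict: "time": time; "qpos": joint angles; "dq": joint speeds; "joint_efforts": joint torques, N m; "eef_pos": TCP position; "tcp_rot": TCP orientation; "contact_force": force on the tool from outside, world axes, zero at the start; "wrist_torque": the same for the moment, N m; "opening": opening from 0.0 (shut) to 1.0 (fully open); "finger_force": force on a finger pad.
Only numpy, scipy, OpenCV 4.12 (cv2) and the standard library are available. Lean on these libraries where they do the work, as an engineer would, in place of code of your own. Each camera call takes 0.05 s, during which the arm holds its last target. There are 200 camera calls.

## Task

Slide open the spring-closing hatch of the grey spares chest and prop it open with the long wooden wedge, laid lengthways on the chest's side ledge between the low cleat and the hatch's upright lug. Then, with your hand off the wedge, reach in, take out the spray nozzle with the tapered nose (not the plain bush) and stand it upright in the grey tray. Leave the hatch propped open by the wedge.

Things in the scene. Friction and masses are not known exactly. Their poses are not given: they have to be found in the camera images.
- chest: Fixed grey steel chest; origin at centre of underside; x away from robot, y along its length. 150 (x -75..75) by 360 by 90 mm high. Mouth in its top: x -70..70, y -160..0, inner floor at z 35; covered by a flat aluminium hatch, top at z 95, that slides open to +y. On its +x side a dark steel ledge, x 75..160, top at z 40, full length. Wedge goes there.
- cleat (a point): Low fixed bare-steel cleat on the ledge near its -y end: 60 (x) by 14 by 14 mm high, top 54 mm above the table. This point: foot of its +y face, mid-width, on the ledge's top (chest 117, -164, 40 mm); axes as the chest's. The laid wedge's end rests against this face.
- lug (a point): Upright aluminium lug on the hatch, hanging over the ledge from an arm: 46 (x) by 12 (y) by 60 mm tall, 43 to 103 mm above the table. This point: centre of its -y face, axes as the chest's. Hatch shut: that face is flush with the cleat's +y face. Push it to +y, e.g. with the end of the wedge held over the cleat, to open the hatch; a 150 mm wedge then fits between cleat and lug.
- hatch (a joint): Opening of the sliding hatch in m: 0 shut, 0.19 full. A spring always pulls it shut: 3.5 N at 0, 5 N at 0.15. The lug moves with it. About 0.15 with the wedge in place; the hatch plate's -y edge is then at chest y -20 mm.
- wedge_mid (a point): Loose pale wooden wedge (doorstop) lying flat on the table: 150 mm long (its x), 34 wide (y, parallel sides), 10 high at the thin end, 39 at the thick end (+x); 70 to 130 g. This grip point: 60 mm from the thick end, 90 from the thin end, mid-width, 14 mm above its underside (29 mm high there). A 60 mm rectangular wooden offcut nearby is not it.
- nozzle_mid (a point): Steel spray nozzle standing loose, nose up (z), on the chest's inner floor under the hatch: 48 mm tall; foot flange 36 across, 8 high; round body 28 across, 9 to 37 mm above its foot; nose tapering to 12. This point: on the axis, 24 mm above its foot. 80 to 170 g. A plain straight bush (32 across, 30 tall) stands 70 mm beside it in chest x, on either side; both near chest y -90.
- tray: Fixed shallow open grey plastic tray on the table, 130 by 130 mm, 25 mm high, walls 4 mm, floor 4 to 5 mm thick; origin at the centre of its underside.

How it is judged:
By the outcome, as a careful person would: the job done as asked, in the order asked, and still so for the second after the job is handed in, with the robot touching nothing.
It also fails if it takes over 67 s, if anything falls off the work surface, if the arm or the gripper's body presses on something with over 40 N, if the wrist force passes 120 N, or if a joint passes its speed limit or range.

## Working session

There is one attempt and no reset: what is moved stays moved. The work goes in short steps, Python scripts to look and compute and a tool call to move; the robot and the scene stay as the last step left them, time stands still between calls to the robot, and variables do not carry over. Pictures are saved under pics/ and viewed, at most 10 in all, crops included, and the job is handed in when it is done.

Besides the shell and the picture viewer there is one more tool, called after "Emit:" as name(argument=value, ...) on one line, values as JSON. arm_command: Moves the arm, as the interface text tells. Its arguments: {"type":"object","properties":{"series":{"type":"array","items":{"type":"number"}},"force":{"type":"number"}},"required":["series"]}

```bash
ls; mkdir -p pics; cat > h.py <<'E'
import numpy as np, cv2
from scipy.spatial.transform import Rotation as R
from plant import telemetry, vision, ctrl
def ray(im,u,v):
    Rm=cv2.Rodrigues(np.array(im["rvec"],float))[0]; t=np.array(im["tvec"],float).ravel()
    d=Rm.T@np.linalg.inv(np.array(im["K"]))@np.array([u,v,1.]); return -Rm.T@t, d
def onz(im,u,v,z):
    o,d=ray(im,u,v); return o+d*(z-o[2])/d[2]
def proj(im,P):
    return cv2.projectPoints(np.array(P,float).reshape(-1,3),np.array(im["rvec"],float),np.array(im["tvec"],float),np.array(im["K"],float),None)[0].reshape(-1,2)
E
python3 - <<'E'
from h import *
a=vision.read_camera("scene");b=vision.read_camera("side")
for n,i in(("scene",a),("side",b)):
    cv2.imwrite(f"pics/{n}0.png",i["color"]); print(n,ray(i,320,240))
s=telemetry.get_state();print(s)
w=vision.read_camera("wrist");cv2.imwrite("pics/wrist0.png",w["color"]);print(w["K"],w["T_tool_cam"])
E
```

```text
pics
scene (array([0.89295585, 0.45777622, 0.87506964]), array([-0.35155082, -0.48437216, -0.80128275]))
side (array([-0.02848961,  0.6277622 ,  0.57978507]), array([ 0.6054503 , -0.63771543, -0.47638143]))
{'time': 0.1, 'qpos': array([-1.36299944e+00,  2.87137917e-01,  1.57804262e+00, -3.44741386e-06,
        1.27861360e+00, -1.49982873e-01]), 'dq': array([ 1.86467379e-03, -5.49100810e-04, -3.54516739e-03, -7.48765138e-05,
       -8.07413147e-05, -9.06585469e-04]), 'joint_efforts': array([ 1.21253855e-03, -4.07295692e+01, -2.93700331e+01, -1.38588725e-04,
        3.42876745e-03, -1.33335551e-06]), 'eef_pos': array([ 0.23629403, -0.63164659,  0.23003843]), 'tcp_rot': array([ 9.84041146e-01,  1.77937663e-01, -3.34639994e-05, -1.10022950e-03]), 'contact_force': array([-0.26037795,  0.6902444 , -0.02524944]), 'wrist_torque': array([-0.01126243, -0.0221374 , -0.04706713]), 'finger_force': 0.0, 'opening': 0.9959453198930194}
[[371.64829954   0.         319.11907633]
 [  0.         371.64829954 243.37311572]
 [  0.           0.           1.        ]] [[-1.56416504e-03 -9.53439052e-01 -3.01581710e-01  7.82332744e-02]
 [ 9.99998655e-01 -1.34270994e-03 -9.41605012e-04 -1.04285133e-03]
 [ 4.92826231e-04 -3.01582777e-01  9.53439870e-01 -1.42955290e-01]
 [ 0.00000000e+00  0.00000000e+00  0.00000000e+00  1.00000000e+00]]
```

View pics/scene0.png

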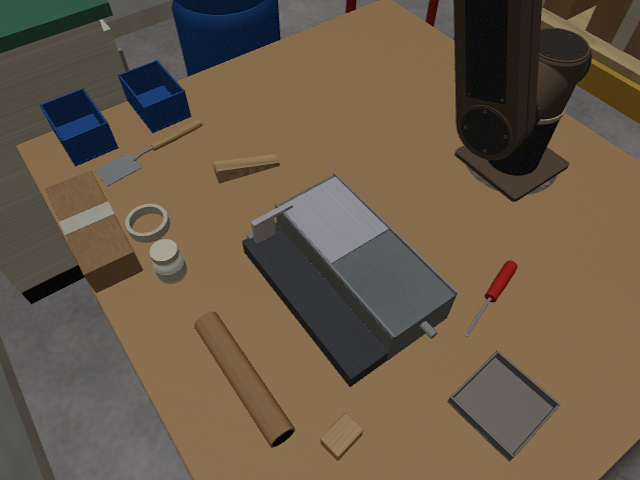

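View pics/side0.png

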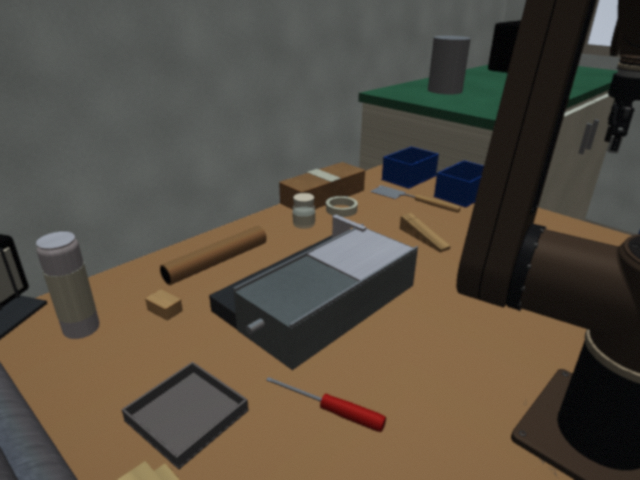

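Scene view: the wedge is at about (215–280, 155–182), thick end left. Chest top corners are at (335,177), (278,207), (390,348) and (455,293), the lug is at (263,229), and tray corners are at (498,353), (557,405), (512,456) and (449,402). The side view agrees with this.

```bash
python3 - <<'E'
from h import *
a=vision.read_camera("scene");b=vision.read_camera("side")
f=lambda p:np.round(p*1000,1)
print("chest top z90")
P=[onz(a,u,v,.09) for u,v in((335,177),(278,207),(390,348),(455,293))]
for p in P: print(f(p))
print([f(np.linalg.norm(P[i]-P[(i+1)%4])) for i in range(4)])
print("ledge z40",[f(onz(a,u,v,.04)) for u,v in((243,245),(350,380),(387,354))])
print("tray z25");T=[onz(a,u,v,.025) for u,v in((498,353),(557,404),(513,455),(449,401))]
for p in T: print(f(p))
print([f(np.linalg.norm(T[i]-T[(i+1)%4])) for i in range(4)],f(np.mean(T,0)))
print("side chest z90",[f(onz(b,u,v,.09)) for u,v in((416,249),(292,328))])
print("side tray",[f(onz(b,u,v,.025)) for u,v in((193,366),(247,404),(180,460),(124,410))])
c=cv2.resize(a["color"][140:260,200:360],None,fx=5,fy=5,interpolation=cv2.INTER_CUBIC)
cv2.imwrite("pics/c1.png",c)
E
```

```text
chest top z90
[ 426.9 -131.9   90. ]
[ 568.6 -132.6   90. ]
[584.7 230.6  90. ]
[423.2 217.   90. ]
[np.float64(141.7), np.float64(363.5), np.float64(162.1), np.float64(348.9)]
ledge z40 [array([ 659.8, -127.2,   40. ]), array([657.7, 221.5,  40. ]), array([576.6, 221.7,  40. ])]
tray z25
[410.  330.1  25. ]
[398.7 450.3  25. ]
[520.1 463.2  25. ]
[541.2 342.4  25. ]
[np.float64(120.7), np.float64(122.1), np.float64(122.7), np.float64(131.8)] [467.5 396.5  25. ]
side chest z90 [array([ 425.8, -141.3,   90. ]), array([420.7, 217. ,  90. ])]
side tray [array([523.9, 342.3,  25. ]), array([398.2, 331.1,  25. ]), array([386.1, 452.1,  25. ]), array([517.3, 463.6,  25. ])]
```

View pics/c1.png

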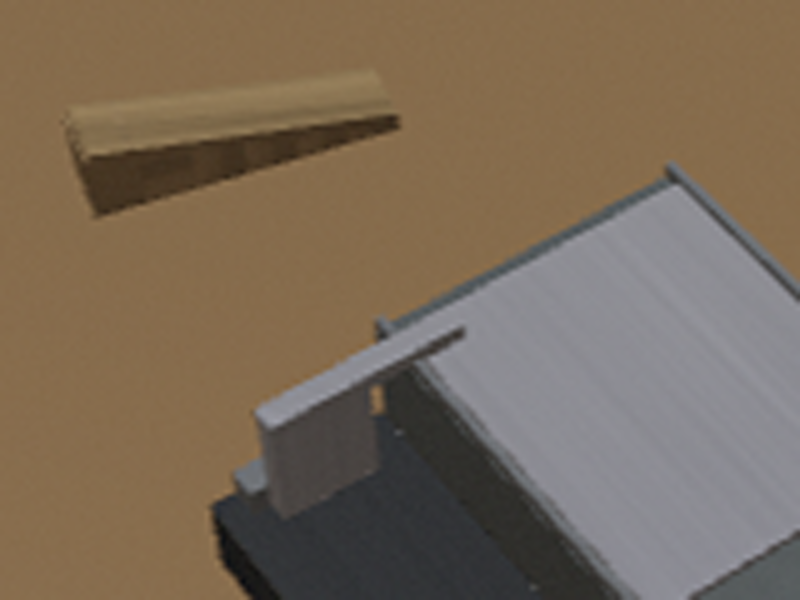

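The crop shows the wedge's bottom corners at full-image (219.6,183) and (280,165). The lug's lower +y edge runs from (257,243) to (275.6,234), and the cleat end is near (248,235).

```bash
python3 - <<'E'
from h import *
a=vision.read_camera("scene");b=vision.read_camera("side")
f=lambda p:np.round(p*1000,1)
g=lambda x,y,z:onz(a,200+(x-2)/5,140+(y-2)/5,z)
L=[g(285,515,.043),g(378,470,.043)];print("lug bottom +y",*map(f,L),f(np.linalg.norm(L[0]-L[1])))
print("lug top +y outer",f(g(270,425,.103)))
W=[g(98,215,0),g(400,127,0)];d=W[1]-W[0];print("wedge +side bottom thick/thin",*map(f,W),f(np.linalg.norm(d)))
Wt=[g(68,118,.039),g(88,157,.039),g(376,68,.010),g(398,115,.010)]
print("top thick far/near, thin far/near",*map(f,Wt),f(np.linalg.norm(Wt[0]-Wt[1])),f(np.linalg.norm(Wt[2]-Wt[3])))
print("ledge corner",f(g(212,508,.04)), "chest top corner",f(g(668,172,.09)),f(g(384,326,.09)))
# hough-like line fit: +y end ledge etc.
c=cv2.resize(a["color"][270:390,330:470],None,fx=5,fy=5,interpolation=cv2.INTER_CUBIC)
cv2.imwrite("pics/c2.png",c)
E
```

```text
lug bottom +y [ 635.3 -114.3   43. ] [ 592.5 -111.6   43. ] 42.9
lug top +y outer [ 636.1 -113.   103. ]
wedge +side bottom thick/thin [ 601.7 -341.9    0. ] [ 456.9 -307.9    0. ] 148.7
top thick far/near, thin far/near [ 596.3 -367.2   39. ] [ 600.9 -340.2   39. ] [ 449.6 -339.    10. ] [ 458.3 -306.3   10. ] 27.4 33.8
ledge corner [ 656.6 -136.6   40. ] chest top corner [ 424.8 -141.1   90. ] [ 568.  -139.3   90. ]
```

View pics/c2.png

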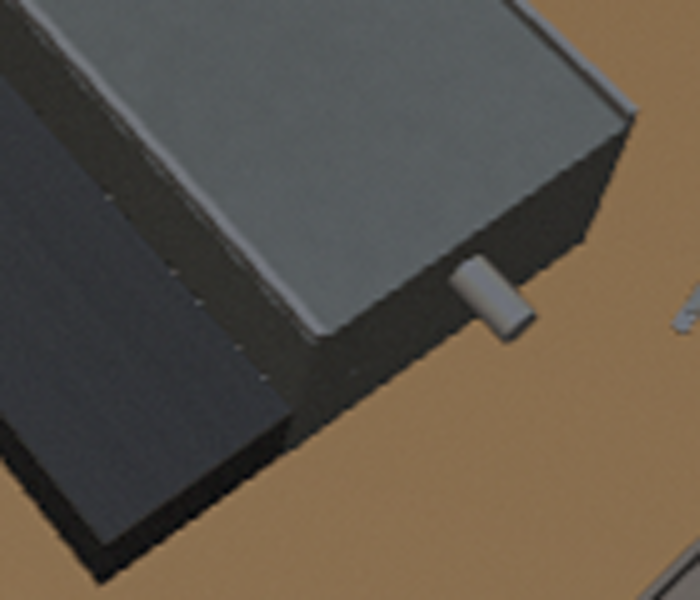

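Emit:
arm_command(series=[38.4,-16.3,8,0,0,33.7,0,38.4,-16.3,8,0,0,33.7,0,38.4,-16.3,8,0,0,33.7,0,38.4,-16.3,8,0,0,33.7,0,38.4,-16.3,8,0,0,33.7,0,38.4,-16.3,8,0,0,33.7,0,38.4,-16.3,8,0,0,33.7,0,38.4,-16.3,8,0,0,33.7,0,38.4,-16.3,8,0,0,33.7,0,38.4,-16.3,8,0,0,33.7,0], force=60)

```text
time: 1.18
eef_pos: [0.5339, -0.3496, 0.1529]
tcp_rot: [0.993, -0.115, 0.0, 0.0]
contact_force: [1.1, -0.4, -0.5]
opening: 0.998
finger_force: 0.0
```

```bash
cat >> h.py <<'E'
def cur():
    s=telemetry.get_state(); r=R.from_quat(s["tcp_rot"]); X=r.as_matrix()[:,0]
    return s,np.array(s["eef_pos"]),r,np.degrees(np.arctan2(X[1],X[0]))
def go(x,y,z,th):
    s,p,r,t=cur(); Rd=R.from_euler('z',th,degrees=True)*R.from_euler('x',180,degrees=True)
    sh=r.inv().apply(np.array([x,y,z])-p)*100; rv=(r.inv()*Rd).as_rotvec(degrees=True)
    print("t",round(s["time"],2),"at",np.round(p*1000,1),"th",round(t,2),"F",np.round(s["contact_force"],1),"op",round(s["opening"]*85,1),"ff",round(s["finger_force"],1),"q6",round(s["qpos"][5],2))
    print(" go ->",np.round(sh,2),"rot",np.round(rv,2))
def wray(w,p,r,u,v):
    K=w["K"];T=np.array(w["T_tool_cam"]);x,y=u-K[0,2],v-K[1,2];q=np.hypot(x,y);a=q/K[0,0]
    d=np.array([np.sin(a)*x/max(q,1e-9),np.sin(a)*y/max(q,1e-9),np.cos(a)])
    return p+r.apply(T[:3,3]),r.apply(T[:3,:3]@d)
def wonz(w,p,r,u,v,z):
    o,d=wray(w,p,r,u,v);return o+d*(z-o[2])/d[2]
E
python3 - <<'E'
from h import *
s,p,r,t=cur(); w=vision.read_camera("wrist"); cv2.imwrite("pics/w1.png",w["color"]); np.save("w1.npy",np.r_[p,r.as_quat()])
go(.539,-.345,.003,-13.2)
hsv=cv2.cvtColor(w["color"],cv2.COLOR_BGR2HSV)
E
```

```text
t 1.23 at [ 537.7 -343.4  150.9] th -12.94 F [-0.1  3.  -1.8] op 85.0 ff 0.0 q6 1.06
 go -> [ 0.16  0.21 14.79] rot [-0.32 -0.03  0.26]
```

View pics/w1.png

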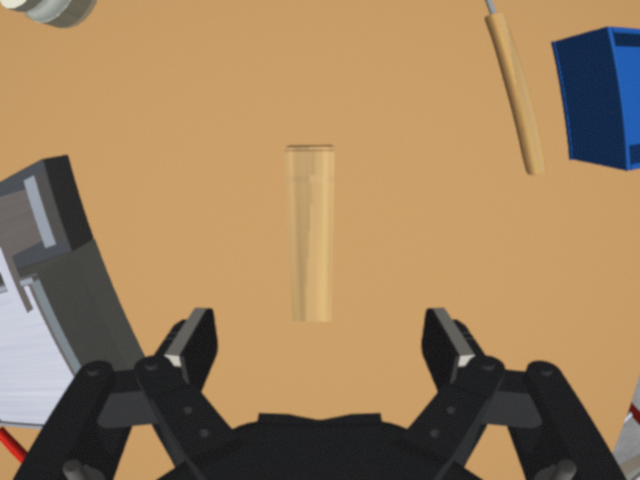

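The wrist view shows the wedge with its thick edge at (286–334, 151) and its thin edge at (292–331, 321). The cleat and lug are at left, around (40,210).

```bash
python3 - <<'E'
from h import *
z=np.load("w1.npy");p=z[:3];r=R.from_quat(z[3:]); w=vision.read_camera("wrist")
pts=[wonz(w,p,r,u,v,h) for u,v,h in((286,151,.039),(334,151,.039),(292,321,.010),(331,321,.010))]
for q in pts:print(np.round(q*1000,1))
a=(pts[0]+pts[1])/2;b=(pts[2]+pts[3])/2;d=a-b;d[2]=0
L=np.linalg.norm(d);print(L,np.degrees(np.arctan2(d[1],d[0])),np.linalg.norm(pts[0]-pts[1]))
g=b+d/L*90e-3;print("grip",np.round(g*1000,1)); g2=a-d/L*.06;print(np.round(g2*1000,1))
go(g[0],g[1],.003,np.degrees(np.arctan2(d[1],d[0])))
E
```

```text
[ 600.6 -340.3   39. ]
[ 592.8 -372.3   39. ]
[ 457.4 -305.3   10. ]
[ 449.7 -338.7   10. ]
0.14718204205781205 -13.461935949672444 0.0329568012152874
grip [ 541.1 -343.    10. ]
[ 538.3 -342.3   39. ]
t 1.28 at [ 535.4 -346.   151.3] th -12.82 F [ 0.1 -0.3  0.4] op 85.1 ff 0.0 q6 1.06
 go -> [ 0.52 -0.37 14.83] rot [-0.17  0.1   0.64]
```

Emit:
arm_command(series=[0,-0.2,3,0,0,0.2,0,0,-0.2,6,0,0,0.2,0,0,-0.2,9,0,0,0.2,0,0,-0.2,12,0,0,0.2,0.1,0,-0.2,13.5,0,0,0.2,0.2,0,-0.2,14.4,0,0,0.2,0.3,0,-0.2,14.6,0,0,0.2,0.4,0,-0.2,14.6,0,0,0.2,0.4,0,-0.2,14.6,0,0,0.2,0.4])

```text
time: 2.03
eef_pos: [0.5342, -0.3505, 0.0091]
tcp_rot: [0.993, -0.117, 0.001, 0.001]
contact_force: [0.5, -0.5, -0.3]
opening: 0.6
finger_force: 0.0
```

```bash
python3 -c "
from h import *
go(.5395,-.3427,.003,-13.4)"
```

```text
t 2.03 at [ 534.2 -350.5    9.1] th -13.41 F [ 0.5 -0.5 -0.3] op 51.0 ff 0.0 q6 1.07
 go -> [ 0.33 -0.88  0.61] rot [ 0.1  -0.18 -0.01]
```

Emit:
arm_command(series=[0,0,0.3,0,0,0,0.5,0,0,0.3,0,0,0,0.7,0,0,0.3,0,0,0,1,0,0,0.3,0,0,0,1,0,0,0.3,0,0,0,1,0,0,0.3,0,0,0,1])

```text
time: 2.53
eef_pos: [0.5341, -0.3501, 0.0058]
tcp_rot: [0.993, -0.117, 0.001, 0.001]
contact_force: [0.8, -0.5, 5.6]
opening: 0.387
finger_force: 61.9
```

```bash
python3 - <<'E'
from h import *
for i in range(4):
    go(.5395,-.3427,.003,-13.4); w=vision.read_camera("wrist")
cv2.imwrite("pics/w2.png",w["color"])
E
```

```text
t 2.53 at [ 534.1 -350.1    5.8] th -13.39 F [ 0.8 -0.5  5.6] op 32.9 ff 61.9 q6 1.07
 go -> [ 0.35 -0.85  0.28] rot [ 0.09 -0.16  0.01]
t 2.58 at [ 534.1 -350.1    5.8] th -13.4 F [-0.1  0.   5.8] op 32.8 ff 61.9 q6 1.07
 go -> [ 0.35 -0.85  0.28] rot [ 0.08 -0.16  0.  ]
t 2.63 at [ 534.1 -350.1    5.8] th -13.39 F [-0.5 -0.7  5.8] op 32.5 ff 61.9 q6 1.07
 go -> [ 0.35 -0.85  0.28] rot [ 0.08 -0.15  0.01]
t 2.68 at [ 534.1 -350.1    5.8] th -13.39 F [-0.5 -0.4  5.9] op 32.6 ff 61.9 q6 1.07
 go -> [ 0.35 -0.85  0.28] rot [ 0.08 -0.15  0.01]
```

View pics/w2.png

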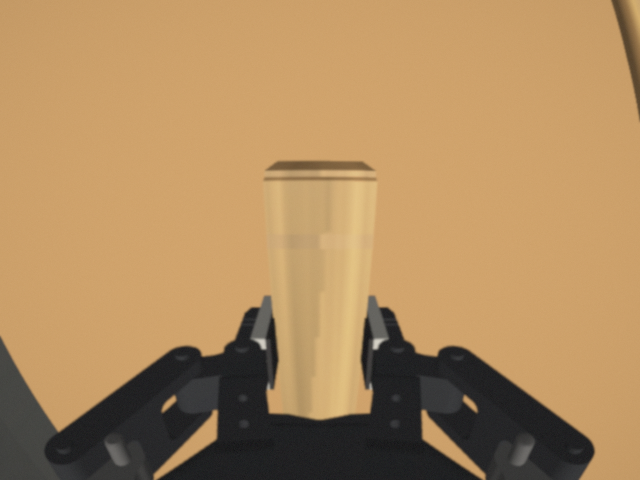

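The wedge is gripped centrally, with its thick top edge at (264–377, 179).

```bash
python3 - <<'E'
from h import *
s,p,r,t=cur();w=vision.read_camera("wrist")
for u in(264,377):
    q=wonz(w,p,r,u,179,.039); print(np.round(q*1000,1), "tool",np.round(r.inv().apply(q-p)*1000,1))
E
```

```text
[ 599.4 -347.1   39. ] tool [ 62.9 -18.  -33.1]
[ 591.5 -380.    39. ] tool [ 62.8  15.8 -33. ]
```

Emit:
arm_command(series=[0,0,-3,0,0,0,1,0,0,-7,0,0,0,1,0,0,-11,0,0,0,1,0,0,-14,0,0,0,1,0,0,-14,0,0,0,1,0,0,-14,0,0,0,1])

```text
time: 3.28
eef_pos: [0.534, -0.3501, 0.1467]
tcp_rot: [0.993, -0.117, 0.002, 0.001]
contact_force: [-0.6, -0.3, -2.3]
opening: 0.385
finger_force: 61.2
```

```bash
python3 -c "
from h import *
go(.615,-.212,.145,90)"
```

```text
t 3.28 at [ 534.  -350.1  146.7] th -13.39 F [-0.6 -0.3 -2.3] op 32.7 ff 61.2 q6 1.07
 go -> [  4.68 -15.31   0.15] rot [ 3.2000e-01 -4.0000e-02 -1.0339e+02]
```

Emit:
arm_command(series=[0.5,-1.5,0,0,0,-7,1,1,-3,0,0,0,-14,1,1.5,-4.5,0,0,0,-21,1,2,-6,0,0,0,-28,1,2.5,-7.5,0,0,0,-35,1,3,-9,0,0,0,-42,1,3.5,-10.5,0,0,0,-49,1,4,-12,0,0,0,-56,1,4.3,-14,0,0,0,-63,1,4.7,-15.3,0,0,0,-70,1])

```text
time: 4.12
eef_pos: [0.6128, -0.2089, 0.1404]
tcp_rot: [0.879, 0.477, -0.002, -0.003]
contact_force: [0.3, -0.6, 0.0]
opening: 0.389
finger_force: 61.2
```

```bash
python3 -c "
from h import *
go(.615,-.212,.145,90)"
```

```text
t 4.12 at [ 612.8 -208.9  140.4] th 56.98 F [ 0.3 -0.6  0. ] op 33.1 ff 61.2 q6 0.09
 go -> [-0.14  0.35 -0.47] rot [ -0.36  -0.1  -33.02]
```

Emit:
arm_command(series=[0,0,0,0,0,-7,1,0,0,0,0,0,-14,1,0,0,0,0,0,-21,1,0,0,0,0,0,-28,1,0,0,0,0,0,-33.4,1,0,0,0,0,0,-33.4,1,0,0,0,0,0,-33.4,1,0,0,0,0,0,-33.4,1])

```text
time: 4.78
eef_pos: [0.6134, -0.2108, 0.1422]
tcp_rot: [0.708, 0.706, -0.0, -0.001]
contact_force: [0.3, -0.2, -0.3]
opening: 0.384
finger_force: 61.2
```

```bash
python3 - <<'E'
from h import *
go(.615,-.212,.065,90)
s,p,r,t=cur();w=vision.read_camera("wrist");cv2.imwrite("pics/w3.png",w["color"]);np.save("w3.npy",np.r_[p,r.as_quat()])
E
```

```text
t 4.78 at [ 613.4 -210.8  142.2] th 89.88 F [ 0.3 -0.2 -0.3] op 32.7 ff 61.2 q6 -0.49
 go -> [-0.13  0.18  7.72] rot [-0.15 -0.08 -0.12]
```

View pics/w3.png

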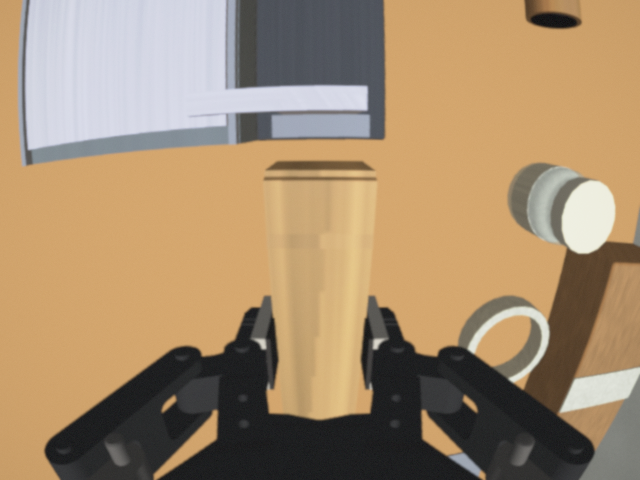

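The view shows the cleat's top face at u 272–370, v 114–136. The lug's top edge is at v≈111 with its right end at u=368, and the ledge's outer edge is at u=384.

```bash
python3 - <<'E'
from h import *
z=np.load("w3.npy");p=z[:3];r=R.from_quat(z[3:]); w=vision.read_camera("wrist")
for n,u,v,h in(("cleat -y L",272,136,.054),("cleat -y R",370,136,.054),("lug topR -y",367,111,.103),("lug topR +y",367,87,.103),("ledge corner",384,138,.04),("chest -x -y corner",28,163,.09)):
    print(n,np.round(wonz(w,p,r,u,v,h)*1000,1))
E
```

```text
cleat -y L [ 584.8 -135.7   54. ]
cleat -y R [ 645.3 -135.8   54. ]
lug topR -y [ 637.2 -122.9  103. ]
lug topR +y [ 637.2 -110.9  103. ]
ledge corner [ 656.5 -137.1   40. ]
chest -x -y corner [ 421.9 -137.8   90. ]
```

Emit:
arm_command(series=[0,0.15,3,0,0,0,1,0,0.15,6,0,0,0,1,0,0.15,7.7,0,0,0,1,0,0.15,7.7,0,0,0,1,1.5,0.15,7.7,0,0,0,1,2.2,0.15,7.7,0,0,0,1,2.6,0.15,7.7,0,0,0,1,3.5,0.15,7.7,0,0,0,1,4.5,0.15,7.7,0,0,0,1,4.5,0.15,7.7,0,0,0,1])

```text
time: 5.72
eef_pos: [0.6168, -0.1654, 0.0688]
tcp_rot: [0.707, 0.708, 0.0, 0.002]
contact_force: [0.7, -3.3, -1.1]
opening: 0.386
finger_force: 61.2
```

```bash
python3 - <<'E'
from h import *
go(.615,-.028,.065,90)
E
```

```text
t 5.72 at [ 616.8 -165.4   68.8] th 90.09 F [ 0.7 -3.3 -1.1] op 32.8 ff 61.2 q6 -0.42
 go -> [13.74 -0.16  0.36] rot [0.17 0.1  0.09]
```

Emit:
arm_command(series=[2,-0.1,0.2,0,0,0,1,4,-0.1,0.2,0,0,0,1,6,-0.1,0.2,0,0,0,1,8,-0.1,0.2,0,0,0,1,10,-0.1,0.2,0,0,0,1,12,-0.1,0.2,0,0,0,1,13.6,-0.1,0.2,0,0,0,1,13.6,-0.1,0.2,0,0,0,1,13.6,-0.1,0.2,0,0,0,1])

```text
time: 6.47
eef_pos: [0.6161, -0.0307, 0.0671]
tcp_rot: [0.706, 0.708, 0.001, 0.002]
contact_force: [0.5, -5.5, 0.7]
opening: 0.385
finger_force: 61.5
```

```bash
python3 - <<'E'
from h import *
go(.615,-.030,.047,90)
s,p,r,t=cur()
w=vision.read_camera("wrist");cv2.imwrite("pics/w4.png",w["color"])
a=vision.read_camera("scene");c=cv2.resize(a["color"][160:400,230:470],(720,600),interpolation=cv2.INTER_CUBIC);cv2.imwrite("pics/s4.png",c)
E
```

```text
t 6.47 at [616.1 -30.7  67.1] th 90.1 F [ 0.5 -5.5  0.7] op 32.7 ff 61.5 q6 -0.21
 go -> [ 0.08 -0.12  2.01] rot [0.2  0.11 0.1 ]
```

View pics/w4.png

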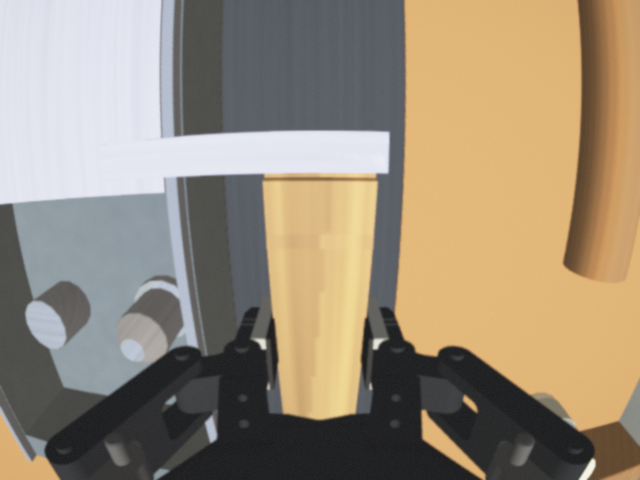

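The hatch is open with its edge at v≈200. The left part, top at (46,322), is the plain bush; the right one, tip at (133,350) with a flange visible at (158,285), is the nozzle. The wedge end is flush on the lug at v≈178.

Emit:
arm_command(series=[0,-0.1,0.5,0,0,0,1,0,-0.1,1,0,0,0,1,0,-0.1,1.5,0,0,0,1,0,-0.1,1.8,0,0,0,1,0,-0.1,2.05,0,0,0,1,0,-0.1,2.1,0,0,0,1,0,-0.1,2.1,0,0,0,1,0,-0.1,2.1,0,0,0,1])

```text
time: 7.23
eef_pos: [0.6141, -0.032, 0.0458]
tcp_rot: [0.707, 0.707, -0.0, 0.0]
contact_force: [-3.9, -5.3, 9.2]
opening: 0.384
finger_force: 62.4
```

```bash
python3 - <<'E'
from h import *
go(.615,-.035,.046,90)
E
```

```text
t 7.23 at [614.1 -32.   45.8] th 89.97 F [-3.9 -5.3  9.2] op 32.7 ff 62.4 q6 -0.21
 go -> [-0.3   0.09 -0.02] rot [-0.01  0.06 -0.03]
```

Emit:
arm_command(series=[-0.1,0.1,-0.05,0,0,0,1,-0.2,0.1,-0.05,0,0,0,1,-0.3,0.1,-0.05,0,0,0,1,-0.35,0.1,-0.05,0,0,0,1,-0.35,0.1,-0.05,0,0,0,1])

```text
time: 7.65
eef_pos: [0.6147, -0.034, 0.0458]
tcp_rot: [0.707, 0.707, 0.0, -0.001]
contact_force: [-4.1, -0.4, 7.6]
opening: 0.381
finger_force: 62.3
```

Emit:
arm_command(series=[0,0,0,0,0,0,0.6,0,0,0,0,0,0,0.57,0,0,0,0,0,0,0.54,0,0,0,0,0,0,0.51,0,0,0,0,0,0,0.5,0,0,0,0,0,0,0.5])

```text
time: 8.15
eef_pos: [0.616, -0.0338, 0.0452]
tcp_rot: [0.707, 0.707, 0.001, 0.001]
contact_force: [5.3, -0.2, 1.8]
opening: 0.502
finger_force: 2.3
```

```bash
python3 - <<'E'
from h import *
go(.615,-.035,.046,90)
w=vision.read_camera("wrist");cv2.imwrite("pics/w5.png",w["color"])
s,p,r,t=cur()
g=cv2.cvtColor(w["color"],cv2.COLOR_BGR2HSV)
m=cv2.inRange(g,(10,60,120),(30,255,255)); print(np.where(m[150:230,320]>0)[0][:3]+150, np.where(m[150:230,300]>0)[0][:3]+150)
print(w["color"][150:200:3,320].tolist())
E
```

```text
t 8.15 at [616.  -33.8  45.2] th 89.98 F [ 5.3 -0.2  1.8] op 42.7 ff 2.3 q6 -0.22
 go -> [-0.12 -0.1  -0.09] rot [ 0.17  0.   -0.02]
[205 206 207] [205 206 207]
[[122, 122, 128], [233, 220, 218], [241, 231, 229], [242, 232, 230], [241, 232, 231], [241, 232, 231], [241, 232, 230], [241, 231, 230], [241, 231, 230], [241, 232, 230], [242, 234, 232], [243, 235, 233], [242, 234, 232], [241, 232, 230], [240, 230, 228], [240, 230, 228], [240, 230, 227]]
```

Emit:
arm_command(series=[0,0.1,0,0,0,0,0.5,0,0.2,0,0,0,0,0.5,0,0.2,0,0,0,0,0.5])

```text
time: 8.45
eef_pos: [0.6161, -0.0337, 0.0447]
tcp_rot: [0.707, 0.707, -0.001, -0.001]
contact_force: [-0.2, -0.0, 5.8]
opening: 0.501
finger_force: 2.5
```

Emit:
arm_command(series=[0,0,-0.3,0,0,0,0.5,0,0,-0.6,0,0,0,0.5,0,0,-0.6,0,0,0,0.5])

```text
time: 8.7
eef_pos: [0.6157, -0.0335, 0.05]
tcp_rot: [0.707, 0.707, -0.001, -0.001]
contact_force: [0.2, 0.7, 0.6]
opening: 0.504
finger_force: 0.0
```

Free of contact. Raise slowly, then look.

Emit:
arm_command(series=[0,0,-1,0,0,0,0.5,0,0,-2,0,0,0,0.5,0,0,-4,0,0,0,0.5,0,0,-8,0,0,0,0.5,0,0,-12,0,0,0,0.5,0,0,-15,0,0,0,0.5,0,0,-15,0,0,0,0.5,0,0,-15,0,0,0,0.5,0,0,-15,0,0,0,0.5])

```text
time: 9.45
eef_pos: [0.6162, -0.0336, 0.2005]
tcp_rot: [0.707, 0.707, -0.0, -0.0]
contact_force: [-0.3, -0.8, 0.5]
opening: 0.497
finger_force: 0.0
```

```bash
python3 - <<'E'
from h import *
go(.533,-.048,.2,90)
s,p,r,t=cur();w=vision.read_camera("wrist");cv2.imwrite("pics/w6.png",w["color"]);np.save("w6.npy",np.r_[p,r.as_quat()])
E
```

```text
t 9.45 at [616.2 -33.6 200.5] th 90.0 F [-0.3 -0.8  0.5] op 42.2 ff 0.0 q6 -0.22
 go -> [-1.43 -8.32  0.05] rot [-0.03 -0.01  0.  ]
```

View pics/w6.png

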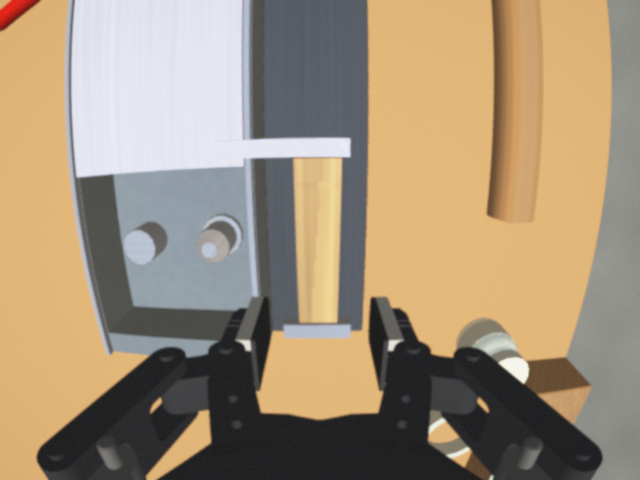

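The wedge is seated between the cleat (284–351, 331) and the lug (v≈148), and the hatch edge is at v≈172. The nozzle tip is at (209,250) with its flange circle near (222,234); the bush is at (140,246).

```bash
python3 - <<'E'
from h import *
z=np.load("w6.npy");p=z[:3];r=R.from_quat(z[3:]); w=vision.read_camera("wrist")
for n,u,v,h in(("tip",209,250,.083),("body top",212,247,.072),("flange",222,234,.043),("bush top",140,246,.065),("cleat +y",318,324,.054),("wedge thin",318,322,.050),("lug -y",320,157,.103)):
    print(n,np.round(wonz(w,p,r,u,v,h)*1000,1))
c=w["color"][205:265,185:250]
im=cv2.cvtColor(w["color"],cv2.COLOR_BGR2GRAY)
for d in cv2.HoughCircles(cv2.medianBlur(im[180:280,170:255],3),cv2.HOUGH_GRADIENT,1,8,param1=80,param2=12,minRadius=5,maxRadius=25)[0][:6]: print(d+[170,180,0])
E
```

```text
tip [532.8 -42.6  83. ]
body top [532.  -43.7  72. ]
flange [533.  -41.4  43. ]
bush top [463.5 -45.2  65. ]
cleat +y [ 615.5 -121.9   54. ]
wedge thin [ 615.5 -122.1   50. ]
lug -y [617.4  27.2 103. ]
[221.5        234.5         18.79999924]
[215.5        240.5         22.20000076]
[209.5        246.5         18.60000038]
[226.5        227.5         13.19999981]
[230.5        234.5         14.10000038]
[224.5        243.5          9.39999962]
```

Emit:
arm_command(series=[0,-1,0,0,0,-7,0.4,0,-2,0,0,0,-14,0.4,0,-3,0,0,0,-21,0.4,0,-4,0,0,0,-28,0.4,-1,-5,0,0,0,-35,0.4,-1,-6,0,0,0,-42,0.4,-1,-7,0,0,0,-49,0.4,-1,-8,0,0,0,-56,0.4,-1.4,-8.2,0,0,0,-63,0.4,-1.4,-8.2,0,0,0,-70,0.4])

```text
time: 10.38
eef_pos: [0.533, -0.0478, 0.1984]
tcp_rot: [0.171, 0.985, 0.0, -0.002]
contact_force: [-0.1, 0.7, -0.1]
opening: 0.597
finger_force: 0.0
```

Emit:
arm_command(series=[0,0,0,0,0,-7,0.4,0,0,0,0,0,-14,0.4,0,0,0,0,0,-20,0.4,0,0,0,0,0,-20,0.4,0,0,0,0,0,-20,0.4,0,0,0,0,0,-20,0.4])

```text
time: 10.88
eef_pos: [0.5342, -0.0476, 0.1994]
tcp_rot: [0.001, 1.0, 0.0, -0.001]
contact_force: [0.5, -0.5, 0.7]
opening: 0.599
finger_force: 0.0
```

```bash
python3 - <<'E'
from h import *
go(.533,-.048,.09,180)
s,p,r,t=cur();w=vision.read_camera("wrist");cv2.imwrite("pics/w7.png",w["color"]);np.save("w7.npy",np.r_[p,r.as_quat()])
im=cv2.cvtColor(w["color"],cv2.COLOR_BGR2GRAY)
E
```

```text
t 10.88 at [534.2 -47.6 199.4] th 179.87 F [ 0.5 -0.5  0.7] op 50.9 ff 0.0 q6 -1.85
 go -> [ 0.1  -0.05 10.94] rot [ 0.03 -0.12 -0.13]
```

Emit:
arm_command(series=[0.15,0.5,3,0,0,0,0.3,0.15,0.5,6,0,0,0,0.3,0.15,0.5,8,0,0,0,0.3,0.15,0.5,10,0,0,0,0.3,0.15,0.5,12,0,0,0,0.3,0.15,0.5,14,0,0,0,0.3,0.15,0.5,15,0,0,0,0.3,0.15,0.5,15.5,0,0,0,0.3,0.15,0.5,15.5,0,0,0,0.3,0.15,0.5,15.5,0,0,0,0.3])

```text
time: 11.77
eef_pos: [0.5338, -0.0429, 0.0462]
tcp_rot: [0.0, 1.0, -0.0, 0.001]
contact_force: [-0.4, 0.4, 0.2]
opening: 0.698
finger_force: 0.0
```

Emit:
arm_command(series=[0,0,0,0,0,0,0.45,0,0,0,0,0,0,0.55,0,0,0,0,0,0,0.62,0,0,0,0,0,0,0.7,0,0,0,0,0,0,0.8,0,0,0,0,0,0,1,0,0,0,0,0,0,1,0,0,0,0,0,0,1], force=50)

```text
time: 12.43
eef_pos: [0.5341, -0.043, 0.0468]
tcp_rot: [-0.0, 1.0, -0.0, 0.001]
contact_force: [-1.2, -0.5, 6.3]
opening: 0.307
finger_force: 49.3
```

Emit:
arm_command(series=[0,0,-1,0,0,0,1,0,0,-3,0,0,0,1,0,0,-6,0,0,0,1,0,0,-9,0,0,0,1,0,0,-12,0,0,0,1,0,0,-15,0,0,0,1,0,0,-15.5,0,0,0,1,0,0,-15.5,0,0,0,1,0,0,-15.5,0,0,0,1])

```text
time: 13.18
eef_pos: [0.5324, -0.0425, 0.1994]
tcp_rot: [0.0, 1.0, 0.0, -0.001]
contact_force: [-0.4, -0.2, -2.2]
opening: 0.311
finger_force: 49.3
```

Emit:
arm_command(series=[0.5,3,0,0,0,0,1,1,7,0,0,0,0,1,2,11,0,0,0,0,1,3,15,0,0,0,0,1,3.5,19,0,0,0,0,1,4,22,0,0,0,0,1,4.5,25,0,0,0,0,1,5,28,0,0,0,0,1,5,30,0,0,0,0,1,5,30,0,0,0,0,1])

```text
time: 14.02
eef_pos: [0.4809, 0.26, 0.1971]
tcp_rot: [-0.002, 1.0, -0.0, -0.003]
contact_force: [-0.2, -0.0, -0.7]
opening: 0.305
finger_force: 49.6
```

```bash
python3 - <<'E'
from h import *
go(.463,.397,.1,180)
a=vision.read_camera("scene")["color"][160:470,230:570]; s,p,r,t=cur(); w=vision.read_camera("wrist")["color"]
# side by side: scene and wrist
h=cv2.resize(a,(400,365));k=cv2.resize(w,(400,300))
o=np.zeros((365,800,3),np.uint8);o[:,:400]=h;o[:300,400:]=k;cv2.imwrite("pics/fin.png",o)
b=cv2.cvtColor(w,cv2.COLOR_BGR2HSV);np.save("w8.npy",np.r_[p,r.as_quat()])
E
```

```text
t 14.02 at [480.9 260.  197.1] th -179.77 F [-0.2 -0.  -0.7] op 26.0 ff 49.6 q6 -1.27
 go -> [ 1.68 13.71  9.72] rot [-0.01 -0.32  0.23]
```

View pics/fin.png

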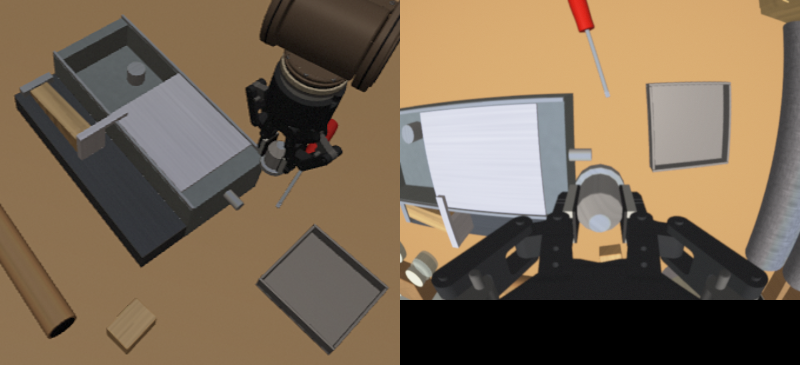

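The nozzle is held upright and the wedge still props the hatch. Tray corners in the wrist half are about (646,84), (729,82), (729,163) and (652,170).

```bash
python3 - <<'E'
from h import *
z=np.load("w8.npy");p=z[:3];r=R.from_quat(z[3:]); w=vision.read_camera("wrist")
P=[wonz(w,p,r,(x-400)*1.6,y*1.6,.025) for x,y in((646,84),(729,82),(729,163),(652,170))]
for q in P:print(np.round(q*1000,1))
c=np.mean(P,0);print(c);go(c[0],c[1],.1,180)
E
```

```text
[406.5 322.3  25. ]
[393.8 451.8  25. ]
[521.4 468.9  25. ]
[531.  337.5  25. ]
[0.46317297 0.39515306 0.025     ]
t 14.17 at [482.  256.6 198. ] th -179.97 F [ 0.5  0.  -1.1] op 26.1 ff 49.6 q6 -1.27
 go -> [ 1.84 13.88  9.79] rot [-0.11 -0.24  0.03]
```

Emit:
arm_command(series=[0.5,4,0,0,0,0,1,1,8,0,0,0,0,1,1.5,11,0,0,0,0,1,1.9,13.9,0,0,0,0,1,1.9,13.9,0,0,0,0,1,1.9,13.9,4,0,0,0,1,1.9,13.9,8,0,0,0,1,1.9,13.9,12,0,0,0,1,1.9,13.9,15,0,0,0,1,1.9,13.9,15,0,0,0,1])

```text
time: 15.0
eef_pos: [0.4591, 0.3909, 0.0415]
tcp_rot: [0.001, 1.0, -0.005, -0.007]
contact_force: [-1.4, -1.0, -2.4]
opening: 0.308
finger_force: 49.9
```

Emit:
arm_command(series=[0,0,1,0,0,0,1,0,0,2,0,0,0,1,0,0,2.4,0,0,0,1,0,0,2.4,0,0,0,1,0,0,2.4,0,0,0,1])

```text
time: 15.42
eef_pos: [0.4652, 0.3967, 0.0279]
tcp_rot: [0.0, 1.0, 0.001, 0.001]
contact_force: [0.4, -0.2, -1.1]
opening: 0.314
finger_force: 49.9
```

Emit:
arm_command(series=[0,0,0.3,0,0,0,1,0,0,0.6,0,0,0,1,0,0,0.8,0,0,0,1,0,0,0.8,0,0,0,1])

```text
time: 15.75
eef_pos: [0.4639, 0.3961, 0.0181]
tcp_rot: [-0.0, 1.0, -0.0, -0.0]
contact_force: [-0.3, 0.4, -2.3]
opening: 0.309
finger_force: 49.9
```

Emit:
arm_command(series=[0,0,0.1,0,0,0,1,0,0,0.15,0,0,0,1,0,0,0.15,0,0,0,1])

```text
time: 16.0
eef_pos: [0.4642, 0.3962, 0.0169]
tcp_rot: [-0.0, 1.0, -0.0, -0.0]
contact_force: [0.4, 0.2, -2.3]
opening: 0.306
finger_force: 49.9
```

Emit:
arm_command(series=[0,0,0.1,0,0,0,1,0,0,0.1,0,0,0,1,0,0,0.1,0,0,0,1])

```text
time: 16.25
eef_pos: [0.4642, 0.3962, 0.016]
tcp_rot: [0.0, 1.0, -0.0, -0.0]
contact_force: [0.0, -0.1, -0.8]
opening: 0.303
finger_force: 49.9
```

Emit:
arm_command(series=[0,0,0.1,0,0,0,1,0,0,0.1,0,0,0,1,0,0,0.1,0,0,0,1])

```text
time: 16.5
eef_pos: [0.4643, 0.3963, 0.0158]
tcp_rot: [-0.0, 1.0, -0.0, -0.0]
contact_force: [-1.8, -0.6, 4.4]
opening: 0.307
finger_force: 50.5
```

Contact with the tray floor. Release gently, then rise.

Emit:
arm_command(series=[0,0,0,0,0,0,0.66,0,0,0,0,0,0,0.62,0,0,0,0,0,0,0.58,0,0,0,0,0,0,0.52,0,0,0,0,0,0,0.46,0,0,0,0,0,0,0.4,0,0,0,0,0,0,0.35,0,0,0,0,0,0,0.35])

```text
time: 17.17
eef_pos: [0.4642, 0.3962, 0.015]
tcp_rot: [0.0, 1.0, 0.0, 0.0]
contact_force: [1.0, -0.3, -0.1]
opening: 0.647
finger_force: 0.0
```

Emit:
arm_command(series=[0,0,-1,0,0,0,0.35,0,0,-2,0,0,0,0.35,0,0,-4,0,0,0,0.35,0,0,-7,0,0,0,0.35,0,0,-11,0,0,0,0.35,0,0,-15,0,0,0,0.35,0,0,-18,0,0,0,0.35,0,0,-18,0,0,0,0.35,0,0,-18,0,0,0,0.35])

```text
time: 17.92
eef_pos: [0.4658, 0.3973, 0.1998]
tcp_rot: [-0.0, 1.0, 0.002, 0.003]
contact_force: [-0.3, -0.2, -0.3]
opening: 0.651
finger_force: 0.0
```

```bash
python3 - <<'E'
from h import *
go(.463,.397,.2,180)
s,p,r,t=cur();w=vision.read_camera("wrist");im=w["color"];cv2.imwrite("pics/w9.png",im)
# project expected nozzle tip / foot into wrist image via inverse equidistant model
T=np.linalg.inv(np.array(w["T_tool_cam"]));K=w["K"]
def wp(P):
    c=T[:3,:3]@r.inv().apply(P-p)+T[:3,3];a=np.arctan2(np.hypot(*c[:2]),c[2]);return K[:2,2]+K[0,0]*a*c[:2]/np.hypot(*c[:2])
for h in(.053,.042,.013,.005): print(h,wp(np.array([.464,.396,h])).round(1))
g=cv2.medianBlur(cv2.cvtColor(im,cv2.COLOR_BGR2GRAY),3);u,v=map(int,wp(np.array([.464,.396,.03])))
sub=g[v-60:v+60,u-60:u+60]
d=cv2.HoughCircles(sub,cv2.HOUGH_GRADIENT,1,6,param1=80,param2=14,minRadius=5,maxRadius=35)
print(None if d is None else (d[0][:6]+[u-60,v-60,0]).round(1))
a=vision.read_camera("scene");print("scene proj foot/tip",proj(a,[[.464,.396,.005],[.464,.396,.053]]).round(1))
c=proj(a,[[.464,.396,.03]])[0].astype(int);G=cv2.cvtColor(a["color"],cv2.COLOR_BGR2GRAY)[c[1]-25:c[1]+25:2,c[0]-24:c[0]+24:2];print("\n".join(" ".join(f"{x:3d}" for x in row) for row in G))
E
```

```text
t 17.92 at [465.8 397.3 199.8] th -179.99 F [-0.3 -0.2 -0.3] op 55.3 ff 0.0 q6 -1.03
 go -> [ 0.28 -0.02 -0.02] rot [0.24 0.4  0.01]
0.053 [315.1 222.1]
0.042 [315.2 218.8]
0.013 [315.4 211. ]
0.005 [315.4 209.1]
[[314.5 213.5  19.4]
 [318.5 208.5  19.1]
 [322.5 214.5  21.8]
 [314.5 203.5  14.1]
 [322.5 203.5  13.4]
 [316.5 220.5   7. ]]
scene proj foot/tip [[501.8 404.4]
 [510.2 394.3]]
 96  96  96  96  96  96  96  96  96  95  94  95  97  95  95  96  81  38  42  41  34 101 106 112
 96  97  97  97  98  96  95  96  95  95  95  95  96  96  96  96  98  90  38  40  41  34  98  98
 96  97  96  96  97  97  97  97  96  96  96  95  95  96  97  95  95  96  99  41  40  42  40  93
 96  96  97  96  97  98  97  97  96  96  95  97  95  96  95  96  96  95  95  98  50  41  43  39
 97  97  96  95  95  96  96  97  96  98  96  94  95  97  95  95  96  96  96  97  98  57  38  42
 96  97  96  95  97  97  96  96  95  97  97  97  96  96  95  95  95  96  96  95  96  96  72  40
 96  96  97  96  96  97  97  95  95  97  96  97  95  97  97  97  97  96  96  96  96  95  97  82
 97  96  96  98  97  98  96  96  97  
[... 990 characters left out ...]
  97  97  96  95  97  94  96
 96  96  96  97  97  97  89  52 112 116  79  49  49  70 111 108  95  96  96  96  95  97  96  96
 98  97  95  97  98  97  98  92  55  71 118 118 115 115 101  96  97  97  97  96  96  96  96  96
 99  98  98  98  97  97  96  97  99  78  74  48  49  70  96  97  96  97  96  97  94  95  97  95
 98  98  99  97  97  96  97  97  96  97  96 100  97  95  96  95  96  96  97  96  96  97  96  95
 98  98  98  98  97  98  97  96  98  97  98  97  96  97  97  96  95  96  97  96  98  97  97  96
 99  97  98  98  98  98  97  96  96  97  96  96  97  97  97  96  96  96  96  96  95  94  96  97
 98  98  98  98  97  96  96  96  97  98  97  95  97  96  97  98  96  97  96  96  95  97  96  97
```

```bash
python3 -c "
from plant import ctrl
print(ctrl.sign_off())"
```

```text
the job is handed in; nothing more can be done
None
```

The job is handed in at about 18 s of the 67 s allowed: the wedge props the hatch open, the tapered nozzle stands upright in the tray, and the arm is clear of everything; the system gave no verdict at hand-in.

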